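Stop the bent pulley's high spot at the pointer

ROBOT

A 7-joint arm with a two-finger parallel gripper is mounted at the origin on the work surface. World frame = base frame: x ahead of the robot, y to its left, z up, the work surface at z = 0. Lengths are in m, angles in rad, forces in N, time in s.
With the tool pointing down it reaches from about 0.425 to 0.875 m from the base axis. Payload 8.4 kg.
Tool frame: the origin (TCP) lies on the centre line of the jaws, within the pads' length; the fingertips stand 17 mm ahead of it and the grasp point (between the pads) lies 2 mm behind it; y points along the fingers, x is the direction in which the jaws open and shut, and the axes are right-handed (so a half turn about y gives the same grasp; the last joint's range is limited). The gripper opens to 85 mm and grips with 20 to 120 N. Pads are 22 mm wide; open, the fingers measure 114 mm over their backs; the gripper's body (76 mm by 85 mm) begins 54 mm behind the grasp point. The pads swing forward as they close: fully open they stand 13 mm farther back than shut.
Start: joints at [-1.204, 0.333, 0.04, 1.465, -0.013, 1.343, -0.059], TCP at [0.292, 0.581, 0.248] pointing down, gripper open.
Joint ranges: [-2.58, 2.58], [-0.38, 2.09], [-1.3, 1.39], [0.25, 2.4], [-1.5, 4.64], [0.08, 2.09], [-2.65, 2.65]. Speed limits (rad/s): [2.22, 2.22, 2.79, 2.79, 3.14, 3.14, 3.14].

INTERFACE

Orientations are given as a rotation vector (axis times angle).
In Python, from cell import arm gives the robot as it stands.
- The arm moves only by the tool servo_tool, never from a script. Its argument "deltas" is a list of rows, each a list of 6 numbers: the shift along the tool's x, y, z in mm, then the turn, a rotation vector about the tool's x, y, z in degrees. A call has 1 to 20 rows; each row is the pose to reach, as a shift and turn from the pose commanded when the call began, along the tool's axes at that moment; what a row does not reach only later rows make up. A row lasts 1/10 s, in which the tool goes at most 50 mm and 8.59 degrees, less where a joint would pass 70% of its speed; a pose out of reach is approached as far as the arm can. A call with a gripper value outside its range is refused whole. "hand" is the gripper command: -1 is shut, 1 is fully open, values between are in proportion, set as the call begins (left out, the last holds). The fingers move at their own pace and stop on an object; the grip force is fixed at half the most. Time passes only in rows, so rows that repeat a pose let the fingers close. It gives the time, the measured TCP pose, the force and the opening at its end, in the units of the state.
- arm.state(): the state, without advancing time (a new reading comes with each control period).
- arm.camera(name): name is "side" or "top" or "wrist"; returns the picture (480x640x3 uint8, blue, green, red); there is no depth.
- arm.calibration(name): a dict with "mtx" (3x3 intrinsics, pixels), "eye" and "rotation" of the camera in the world; the wrist camera has in their place "tool_from_camera" (4x4, takes a point from camera to tool coordinates, whose origin is the TCP and whose axes are the tool frame's). Camera axes: x right, y down, z forward; pixel columns grow to the right and rows downward; lengths in m; the calibration is good to about 2 mm. A picture is of the moment at which its call begins: read the wrist's pose just before it. calibration takes no time and is no camera call.
- arm.hand_in(): hands the job in, once; it reports no verdict.
The state is a dict: "clock": time; "joints": joint angles; "joint_vel": joint speeds; "joint_torque": joint torques, N m; "position": TCP position; "ee_rot": TCP orientation; "force": force on the tool from outside, world axes, zero at the start; "ft_torque": the same for the moment, N m; "opening": finger opening in m.
Only numpy, scipy, OpenCV 4.12 (cv2) and the standard library are available. Lean on these libraries where they do the work, as an engineer would, in place of code of your own. Each camera call takes 0.05 s, during which the arm holds its last target.

TASK

Two belt pulleys sit flat on runout stands; one is round, the other has a bulge in its rim. Using the upright peg on the bulged pulley, turn it slowly (always under half a turn a second) until the peak of the bulge, its high spot, stands right at the tip of its own stand's fixed pointer, then let go and leave it at rest there. Do not turn the round pulley.

Things in the scene. Friction and masses are not known exactly. Their poses are not given: they have to be found in the camera images.
- check_stand: Fixed stand of the bulged pulley: dark steel base plate 170 x 120 mm with a 50 mm tongue under the pointer, 14 mm thick, vertical axle, pointer. Origin: on the axle's axis at table height; z up; +x from the axle to the pointer. Cone pointer's tip at x 99, y 0, z 58 mm; its post from x 131 to 157 mm, 36 mm wide, top at z 70 mm. A like stand with a round pulley stands beside it, left or right.
- bent_wheel (a joint): Angle of the bulged pulley on its stand, rad, growing counter-clockwise seen from above; 0 (or any whole turn) = high spot at the pointer. Turns endlessly either way and passes the pointer freely (3 mm gap at the peak). Friction about 0.08 N m plus slight damping: it stays where it is left.
- high_spot (a point): Peak of the bulge on the bulged pulley's rim, 96 mm from the axle, at the top face, 70 mm above the table. The aluminium pulley lies flat at z 45 to 70 mm, 160 mm across; the rounded bulge stands out 16 mm and fades out about 24 degrees to either side. Hub 44 mm across, up to z 82 mm.
- turning_peg (a point): Centre of the top end of the bulged pulley's turning peg: an upright steel pin with a freely spinning plain sleeve, 18 mm in diameter, set in the pulley 55 mm from the axle, exactly opposite the bulge. Top 136 mm above the table; free to grip from 82 mm up (a 26 mm collar at its foot, up to 74 mm).
- true_peg (a point): Centre of the top end of the same kind of peg on the round pulley (the one to leave alone), 136 mm above the table and 55 mm from that pulley's axle. Both stands and pulleys are otherwise alike.

How it is judged:
At the end, for the whole second after the job is handed in: The high spot stands at the pointer, within 19 mm to either side of its line (11 degrees of turn), on the pointer's side of the axle, and the bulged pulley is at rest (under 0.05 rad/s) (x of high_spot in the frame of check_stand above 0 m and y of high_spot in the frame of check_stand between -0.019 and 0.019 m and velocity of joint bent_wheel between -0.05 and 0.05 rad/s); the robot touches nothing.
It fails at once if the bulged pulley spun faster than half a turn a second (velocity of joint bent_wheel above 3.2 rad/s or velocity of joint bent_wheel below -3.2 rad/s).
It fails at once if the round pulley turned (its peg moved more than 15 mm) (distance of true_peg from where it was at the start of the episode above 0.015 m).
It also fails if it takes over 45 s, if anything falls off the work surface, if the arm or the gripper's body presses on something with over 40 N, if the wrist force passes 120 N, or if a joint passes its speed limit or range.

## Working session

There is one attempt and no reset: what is moved stays moved. The work goes in short steps, Python scripts to look and compute and a tool call to move; the robot and the scene stay as the last step left them, time stands still between calls to the robot, and variables do not carry over. Pictures are saved under pics/ and viewed, and the job is handed in when it is done.

Besides the shell and the picture viewer there is one more tool, called after ">>>" by a JSON object that holds its "api" and its "payload", one argument or row to a line. servo_tool: Moves the arm, as the interface text tells. Its arguments: {"type":"object","properties":{"deltas":{"type":"array","items":{"type":"array","items":{"type":"number"}}},"hand":{"type":"number"}},"required":["deltas"]}

```bash
mkdir -p pics; python3 - <<'E'
from cell import arm
import cv2
s=arm.state();print({k:s[k] for k in('clock','position','ee_rot','opening','force')})
for n in('top','side'):
    cv2.imwrite(f'pics/{n}0.png',arm.camera(n)); c=arm.calibration(n);print(n,c)
E
```

```text
{'clock': 0.0, 'position': array([0.29177707, 0.58033373, 0.24738805]), 'ee_rot': array([-1.39530196, -0.85858736,  0.86080908]), 'opening': 0.08553170262193904, 'force': array([ 0.03945377, -0.04488004, -0.64110155])}
top {'mtx': array([[506.74838231,   0.        , 313.59074162],
       [  0.        , 506.74838231, 227.19757362],
       [  0.        ,   0.        ,   1.        ]]), 'eye': array([ 0.50616454, -0.01436506,  0.99083611]), 'rotation': array([-2.20345667,  2.15082831, -0.11113611])}
side {'mtx': array([[481.03501743,   0.        , 312.49822604],
       [  0.        , 481.03501743, 232.4064248 ],
       [  0.        ,   0.        ,   1.        ]]), 'eye': array([0.4907289 , 0.46306143, 0.66791186]), 'rotation': array([-0.2209603 ,  2.8788741 , -1.08720896])}
```

View pics/top0.png

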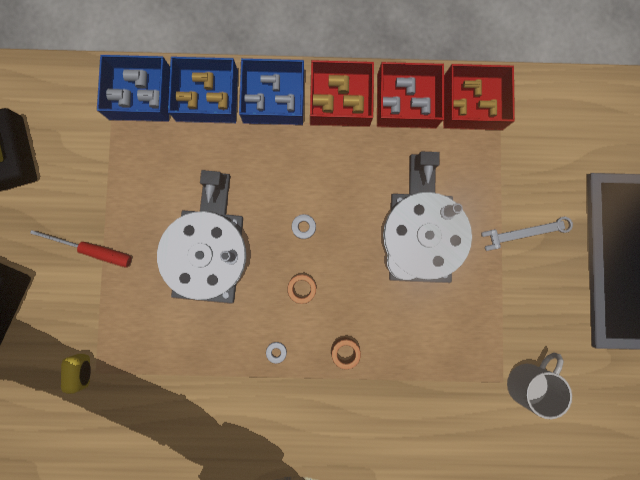

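View pics/side0.png

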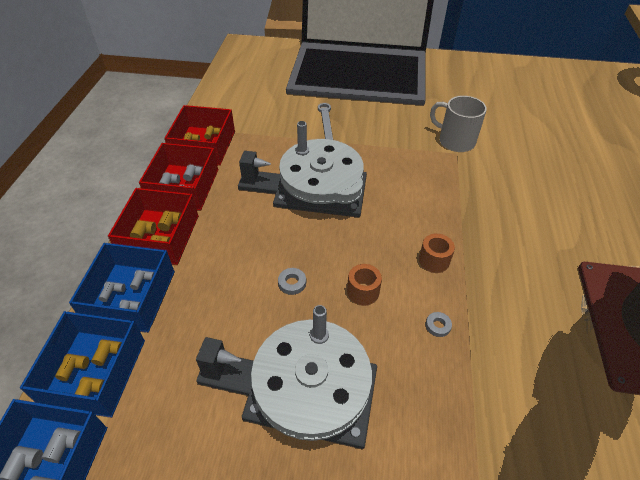

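The right pulley in the top view is the bulged one: its bulge is near (398,268) and its peg near (452,209). The left one is round. Next I zoom in and measure.

```bash
cat > h.py <<'E'
import numpy as np,cv2
from scipy.spatial.transform import Rotation as R
from cell import arm
def ray(n,uv,z):
    c=arm.calibration(n);M=R.from_rotvec(c['rotation']).as_matrix()
    d=M@np.linalg.inv(c['mtx'])@np.array([uv[0],uv[1],1.]);e=c['eye'];return e+d*(z-e[2])/d[2]
def proj(n,p):
    c=arm.calibration(n);M=R.from_rotvec(c['rotation']).as_matrix()
    q=c['mtx']@(M.T@(np.asarray(p)-c['eye']));return q[:2]/q[2]
E
python3 - <<'E'
from h import *
i=cv2.imread('pics/top0.png')
cv2.imwrite('pics/z1.png',cv2.resize(i[145:290,370:490],None,fx=4,fy=4,interpolation=2))
i=cv2.imread('pics/side0.png')
cv2.imwrite('pics/z2.png',cv2.resize(i[110:220,230:380],None,fx=5,fy=5,interpolation=2))
print(R.from_rotvec(arm.state()['ee_rot']).as_matrix().round(3))
for n,uv,z in(('top',(430,235),.082),('top',(455,207),.136),('top',(430,178),.058),('top',(394,275),.07),('side',(321,159),.082),('side',(302,123),.136),('side',(271,164),.058)):
    print(n,uv,ray(n,uv,z).round(4))
E
```

```text
[[ 0.449 -0.001 -0.893]
 [ 0.893 -0.001  0.449]
 [-0.001 -1.    -0.   ]]
top (430, 235) [ 0.5827 -0.231   0.082 ]
top (455, 207) [ 0.6271 -0.2607  0.136 ]
top (430, 178) [ 0.6917 -0.2365  0.058 ]
top (394, 275) [ 0.5094 -0.1687  0.07  ]
side (321, 159) [ 0.5835 -0.2307  0.082 ]
side (302, 123) [ 0.6241 -0.2627  0.136 ]
side (271, 164) [ 0.6808 -0.2298  0.058 ]
```

View pics/z1.png

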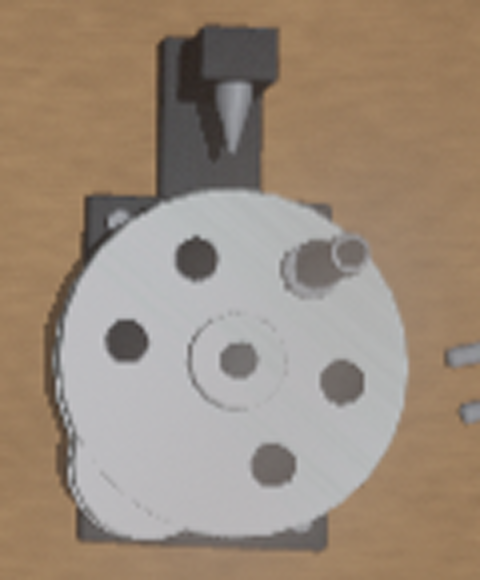

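View pics/z2.png

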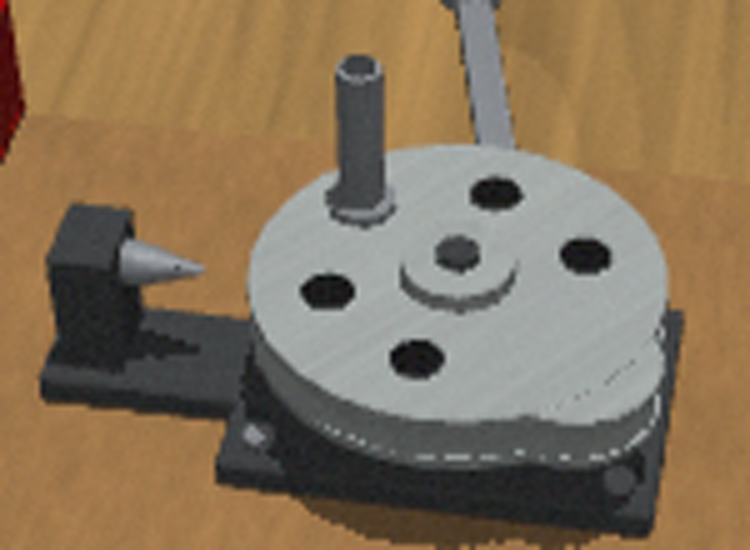

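```bash
python3 - <<'E'
from h import *
for k,tp,sp,z in(('hub',(429.5,235),(321.8,161),.082),('peg',(457.5,208.2),(302,123.4),.136),('tip',(428.3,183.3),(271,164),.058)):
    a=ray('top',tp,z);b=ray('side',sp,z);print(k,a.round(4),b.round(4))
c=ray('top',(429.5,235),.082);p=ray('top',(457.5,208.2),.136);t=ray('top',(428.3,183.3),.058)
ang=lambda v:np.degrees(np.arctan2(v[1],v[0]))
print('peg r,ang',np.hypot(*(p-c)[:2]),ang(p-c),'tip',np.hypot(*(t-c)[:2]),ang(t-c))
c2=ray('side',(321.8,161),.082);p2=ray('side',(302,123.4),.136);t2=ray('side',(271,164),.058)
print('side',np.hypot(*(p2-c2)[:2]),ang(p2-c2),np.hypot(*(t2-c2)[:2]),ang(t2-c2))
# base plate/post corners for pointer direction: tongue far left/right (z .014) and base corners
for q in((160,38),(277,28),(78,542),(327,548),(330,207),(87,197)):
    print(q,ray('top',(q[0]/4+370,q[1]/4+145),.07 if q[0]==277 else .014).round(4))
# bulge peak guess
for q in((100,515),(85,500),(120,530)):
    b=ray('top',(q[0]/4+370,q[1]/4+145),.07);print(np.hypot(*(b-c)[:2]),ang(b-c))
E
```

```text
hub [ 0.5827 -0.2301  0.082 ] [ 0.5812 -0.2253  0.082 ]
peg [ 0.6252 -0.265   0.136 ] [ 0.6239 -0.2615  0.136 ]
tip [ 0.6816 -0.2333  0.058 ] [ 0.6808 -0.2298  0.058 ]
peg r,ang 0.05496720241529209 -39.42226024821048 tip 0.09891319957666744 -1.8701257347894593
side 0.05594326977410462 -40.322667336655215 0.09960973680516226 -2.632627564117959
(160, 38) [ 0.7463 -0.2075  0.014 ]
(277, 28) [ 0.7387 -0.2507  0.07  ]
(78, 542) [ 0.4989 -0.1695  0.014 ]
(327, 548) [ 0.4989 -0.2893  0.014 ]
(330, 207) [ 0.6645 -0.2911  0.014 ]
(87, 197) [ 0.6664 -0.1723  0.014 ]
0.0927015121115787 139.9625991929542
0.09254822804677124 134.06409425849768
0.09252489524716193 146.91538101026626
```

Measurements from both views agree:
- **Radii:** the peg is at 55 mm and the pointer tip at 99 mm, matching the given sizes.
- **Axle:** about (0.582, -0.228).
- **Angles:** the peg is at about -40° and the pointer at about -1.6°, so the peg has to end at about 178.4°. That is roughly a 142° clockwise turn.

I'll carry the tool over high first.

>>> {"api": "servo_tool", "payload": {
  "deltas": [
    [-8, 0, -16, 0, 2, 0],
    [-25, 0, -48, 0, 5, 0],
    [-45, 0, -86, 0, 9, 0],
    [-65, 0, -124, 0, 13, 0],
    [-85, 0, -162, 0, 17, 0],
    [-105, 0, -200, 0, 21, 0],
    [-125, 0, -238, 0, 25, 0],
    [-145, 0, -276, 0, 29, 0],
    [-165, 0, -314, 0, 33, 0],
    [-185, 0, -352, 0, 37, 0],
    [-205, 0, -390, 0, 41, 0],
    [-225, 0, -428, 0, 45, 0],
    [-240, 0, -456, 0, 48, 0],
    [-246, 0, -468, 0, 49, 0],
    [-246, 0, -468, 0, 49, 0]
  ],
  "hand": 1
}}

```text
clock: 1.6
position: [0.6002, 0.1477, 0.2481]
ee_rot: [-1.563, -0.192, 0.192]
force: [0.9, -0.1, 0.0]
opening: 0.0857
```

```bash
python3 - <<'E'
from h import *
s=arm.state();M=R.from_rotvec(s['ee_rot']).as_matrix();print(s['clock'],s['position'],s['joints'].round(2));print(M.round(3))
d=np.array([.6246,-.2632,.19])-s['position'];print(M.T@d*1000)
E
```

```text
1.6 [0.60021739 0.1476997  0.24810027] [-0.67  0.28  0.44  1.57 -0.12  1.32  0.03]
[[ 0.97  -0.    -0.242]
 [ 0.242 -0.001  0.97 ]
 [-0.    -1.    -0.001]]
[ -75.94272759   58.51921059 -404.49588479]
```

>>> {"api": "servo_tool", "payload": {
  "deltas": [
    [-3, 0, -16, 0, 2, 0],
    [-9, 0, -48, 0, 5, 0],
    [-16, 0, -86, 0, 8, 0],
    [-23, 0, -124, 0, 12, 0],
    [-30, 0, -162, 0, 15, 0],
    [-38, 0, -200, 0, 19, 0],
    [-45, 0, -238, 0, 22, 0],
    [-52, 0, -276, 0, 25, 0],
    [-59, 0, -314, 0, 29, 0],
    [-66, 0, -352, 0, 32, 0],
    [-72, 0, -384, 0, 34, 0],
    [-75, 0, -400, 0, 36, 0],
    [-76, 0, -404, 0, 36, 0],
    [-76, 0, -404, 0, 36, 0],
    [-76, 0, -404, 0, 36, 0]
  ]
}}

```text
clock: 3.1
position: [0.6264, -0.2571, 0.2483]
ee_rot: [-1.549, 0.295, -0.294]
force: [-0.2, -0.9, -1.2]
opening: 0.0856
```

```bash
python3 - <<'E'
from h import *
s=arm.state();M=R.from_rotvec(s['ee_rot']).as_matrix();print(s['clock'],s['position'],s['joints'].round(2));print(M.round(3))
d=np.array([.6246,-.2632,.114])-s['position'];print(M.T@d*1000)
im=arm.camera('wrist');c=arm.calibration('wrist');T=np.array(c['tool_from_camera'])
cv2.imwrite('pics/w1.png',im)
for p in((.6246,-.2632,.136),(.582,-.228,.082)):
    t=M.T@(np.array(p)-s['position']);q=np.linalg.inv(T)@np.r_[t,1];q=c['mtx']@q[:3];print(q[:2]/q[2])
E
```

```text
3.1 [ 0.62638829 -0.25711262  0.24825518] [-0.16  0.45  0.69  1.42 -0.29  1.38  0.16]
[[ 0.93   0.     0.367]
 [-0.367  0.001  0.93 ]
 [-0.    -1.     0.001]]
[  0.61830225 134.24703283  -6.48535951]
[323.02966124 248.38707538]
[262.88462669 209.13260664]
```

View pics/w1.png

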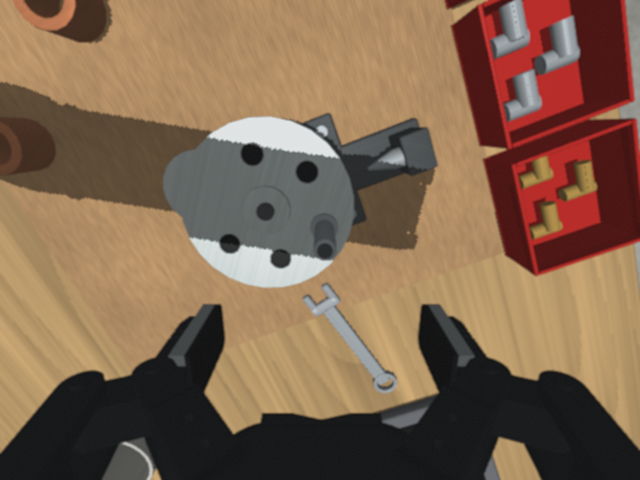

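In the wrist view the peg top is at (325,250), predicted (323,248), and the hub is at (265,210), predicted (263,209). The position is confirmed, so I descend and grip.

>>> {"api": "servo_tool", "payload": {
  "deltas": [
    [0, 8, -2, 0, 0, 0],
    [0, 25, -6, 0, 0, 0],
    [1, 45, -6, 0, 0, 0],
    [1, 65, -6, 0, 0, 0],
    [1, 85, -6, 0, 0, 0],
    [1, 105, -6, 0, 0, 0],
    [1, 120, -6, 0, 0, 0],
    [1, 130, -6, 0, 0, 0],
    [1, 134, -6, 0, 0, 0],
    [1, 134, -6, 0, 0, 0]
  ]
}}

```text
clock: 4.15
position: [0.6245, -0.2654, 0.1141]
ee_rot: [-1.55, 0.297, -0.297]
force: [0.2, 0.4, 0.4]
opening: 0.0855
```

>>> {"api": "servo_tool", "payload": {
  "deltas": [
    [0, 0, 0, 0, 0, 0],
    [0, 0, 0, 0, 0, 0],
    [0, 0, 0, 0, 0, 0],
    [0, 0, 0, 0, 0, 0],
    [0, 0, 0, 0, 0, 0],
    [0, 0, 0, 0, 0, 0],
    [0, 0, 0, 0, 0, 0],
    [0, 0, 0, 0, 0, 0]
  ],
  "hand": -1
}}

```text
clock: 4.95
position: [0.6253, -0.266, 0.1149]
ee_rot: [-1.551, 0.295, -0.299]
force: [5.0, -2.8, 1.3]
opening: 0.0162
```

```bash
cat > arc.py <<'E'
from h import *
import sys
# arc rows from peg angle a0 to a1 (deg), in tool axes; anchored at current commanded pose
a0,a1,n=map(float,sys.argv[1:4]);n=int(n)
s=arm.state();M=R.from_rotvec(s['ee_rot']).as_matrix();print(s['clock'],s['position'].round(4),s['force'].round(1),s['opening'],s['joints'].round(2))
p=s['position'][:2]-np.array([.582,-.2277]);print('r,ang',np.hypot(*p),np.degrees(np.arctan2(p[1],p[0])))
u=lambda a:np.array([np.cos(np.radians(a)),np.sin(np.radians(a)),0])*55
print(u(a0)+0)
for k in range(1,n+1):
    t=k/n; d=M.T@(u(a0+(a1-a0)*t)-u(a0)); print(np.round(d[[0,2]],1).tolist(),end=' ')
E
python3 arc.py -39.7 -90 17
```

```text
4.95 [ 0.6253 -0.266   0.1149] [ 5.  -2.8  1.3] 0.016201550258336195 [-0.13  0.55  0.65  1.56 -0.36  1.14  0.22]
r,ang 0.05784583286452647 -41.495394436454845
[ 42.31697553 -35.13222996   0.        ]
[-0.9, -2.7] [-2.0, -5.3] [-3.3, -7.9] [-4.6, -10.4] [-6.1, -12.8] [-7.7, -15.1] [-9.4, -17.4] [-11.2, -19.6] [-13.2, -21.6] [-15.2, -23.6] [-17.4, -25.5] [-19.6, -27.2] [-21.9, -28.8] [-24.3, -30.4] [-26.8, -31.7] [-29.4, -33.0] [-32.0, -34.1]
```

Gripped. Now the first part of the clockwise arc, at about 30°/s.

>>> {"api": "servo_tool", "payload": {
  "deltas": [
    [-0.4, 0, -1.3, 0, 0, 0],
    [-0.9, 0, -2.7, 0, 0, 0],
    [-2.0, 0, -5.3, 0, 0, 0],
    [-3.3, 0, -7.9, 0, 0, 0],
    [-4.6, 0, -10.4, 0, 0, 0],
    [-6.1, 0, -12.8, 0, 0, 0],
    [-7.7, 0, -15.1, 0, 0, 0],
    [-9.4, 0, -17.4, 0, 0, 0],
    [-11.2, 0, -19.6, 0, 0, 0],
    [-13.2, 0, -21.6, 0, 0, 0],
    [-15.2, 0, -23.6, 0, 0, 0],
    [-17.4, 0, -25.5, 0, 0, 0],
    [-19.6, 0, -27.2, 0, 0, 0],
    [-21.9, 0, -28.8, 0, 0, 0],
    [-24.3, 0, -30.4, 0, 0, 0],
    [-26.8, 0, -31.7, 0, 0, 0],
    [-29.4, 0, -33.0, 0, 0, 0],
    [-31.0, 0, -33.7, 0, 0, 0],
    [-32.0, 0, -34.1, 0, 0, 0],
    [-32.0, 0, -34.1, 0, 0, 0]
  ]
}}

```text
clock: 6.95
position: [0.5818, -0.2858, 0.1148]
ee_rot: [-1.551, 0.297, -0.298]
force: [-1.0, -4.1, 6.2]
opening: 0.0166
```

```bash
python3 arc.py -90 -140 17; python3 - <<'E'
from h import *
cv2.imwrite('pics/t2.png',cv2.resize(arm.camera('top')[145:290,370:490],None,fx=4,fy=4))
E
```

```text
6.95 [ 0.5818 -0.2858  0.1148] [-1.  -4.1  6.2] 0.016603134679863536 [-0.11  0.5   0.67  1.65 -0.33  1.11  0.26]
r,ang 0.05813255399797403 -90.24113240402166
[ 3.3677787e-15 -5.5000000e+01  0.0000000e+00]
[-2.6, -1.0] [-5.3, -1.8] [-8.1, -2.5] [-10.8, -3.1] [-13.6, -3.5] [-16.4, -3.8] [-19.3, -3.9] [-22.1, -3.9] [-24.9, -3.7] [-27.7, -3.4] [-30.5, -3.0] [-33.3, -2.4] [-36.0, -1.6] [-38.7, -0.8] [-41.3, 0.2] [-43.9, 1.4] [-46.4, 2.7]
```

View pics/t2.png

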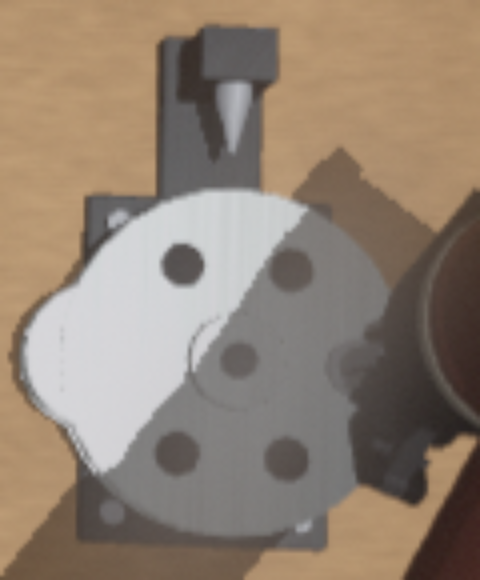

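The bulge now points left in the view, at about 90°, so the pulley is following as planned. Continuing.

>>> {"api": "servo_tool", "payload": {
  "deltas": [
    [-1.3, 0, -0.5, 0, 0, 0],
    [-2.6, 0, -1.0, 0, 0, 0],
    [-5.3, 0, -1.8, 0, 0, 0],
    [-8.1, 0, -2.5, 0, 0, 0],
    [-10.8, 0, -3.1, 0, 0, 0],
    [-13.6, 0, -3.5, 0, 0, 0],
    [-16.4, 0, -3.8, 0, 0, 0],
    [-19.3, 0, -3.9, 0, 0, 0],
    [-22.1, 0, -3.9, 0, 0, 0],
    [-24.9, 0, -3.7, 0, 0, 0],
    [-27.7, 0, -3.4, 0, 0, 0],
    [-30.5, 0, -3.0, 0, 0, 0],
    [-33.3, 0, -2.4, 0, 0, 0],
    [-36.0, 0, -1.6, 0, 0, 0],
    [-38.7, 0, -0.8, 0, 0, 0],
    [-41.3, 0, 0.2, 0, 0, 0],
    [-43.9, 0, 1.4, 0, 0, 0],
    [-45.5, 0, 2.2, 0, 0, 0],
    [-46.4, 0, 2.7, 0, 0, 0],
    [-46.4, 0, 2.7, 0, 0, 0]
  ]
}}

```text
clock: 9.0
position: [0.54, -0.265, 0.1148]
ee_rot: [-1.549, 0.297, -0.296]
force: [0.5, 0.1, 7.4]
opening: 0.0165
```

```bash
python3 arc.py -140 -181.6 14
```

```text
9.0 [ 0.54   -0.265   0.1148] [0.5 0.1 7.4] 0.01647826785564871 [-0.17  0.4   0.69  1.77 -0.29  1.07  0.24]
r,ang 0.056180361264707754 -138.38710978426883
[-42.13244437 -35.35331853   0.        ]
[-2.5, 1.4] [-4.9, 3.0] [-7.2, 4.6] [-9.4, 6.4] [-11.5, 8.3] [-13.6, 10.3] [-15.5, 12.4] [-17.3, 14.6] [-19.0, 16.9] [-20.6, 19.3] [-22.0, 21.8] [-23.3, 24.3] [-24.5, 26.9] [-25.6, 29.5]
```

>>> {"api": "servo_tool", "payload": {
  "deltas": [
    [-1.2, 0, 0.7, 0, 0, 0],
    [-2.5, 0, 1.4, 0, 0, 0],
    [-4.9, 0, 3.0, 0, 0, 0],
    [-7.2, 0, 4.6, 0, 0, 0],
    [-9.4, 0, 6.4, 0, 0, 0],
    [-11.5, 0, 8.3, 0, 0, 0],
    [-13.6, 0, 10.3, 0, 0, 0],
    [-15.5, 0, 12.4, 0, 0, 0],
    [-17.3, 0, 14.6, 0, 0, 0],
    [-19.0, 0, 16.9, 0, 0, 0],
    [-20.6, 0, 19.3, 0, 0, 0],
    [-22.0, 0, 21.8, 0, 0, 0],
    [-23.3, 0, 24.3, 0, 0, 0],
    [-24.5, 0, 26.9, 0, 0, 0],
    [-25.2, 0, 28.5, 0, 0, 0],
    [-25.6, 0, 29.5, 0, 0, 0],
    [-25.6, 0, 29.5, 0, 0, 0],
    [-25.6, 0, 29.5, 0, 0, 0]
  ]
}}

```text
clock: 10.8
position: [0.5281, -0.228, 0.1148]
ee_rot: [-1.55, 0.295, -0.297]
force: [5.2, -0.3, 4.8]
opening: 0.0169
```

```bash
python3 arc.py -181.6 -181.6 1; python3 - <<'E'
from h import *
cv2.imwrite('pics/t3.png',cv2.resize(arm.camera('top')[145:290,370:490],None,fx=4,fy=4))
cv2.imwrite('pics/s3.png',arm.camera('side'))
E
```

```text
10.8 [ 0.5281 -0.228   0.1148] [ 5.2 -0.3  4.8] 0.016885467821543675 [-0.24  0.34  0.69  1.84 -0.25  1.05  0.17]
r,ang 0.05390389569058151 -179.63177528853748
[-54.97855633   1.53569013   0.        ]
[0.0, 0.0]
```

View pics/t3.png

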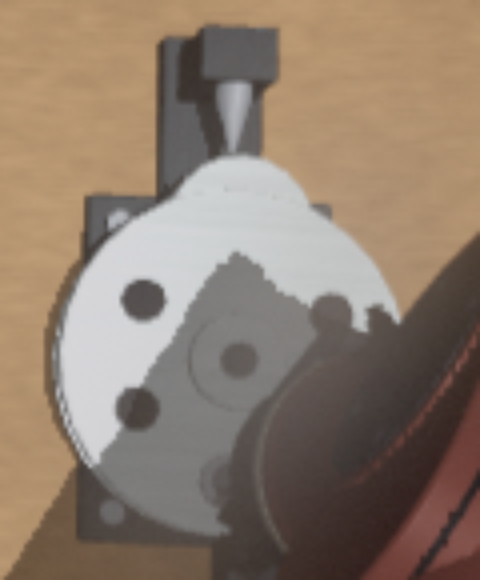

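View pics/s3.png

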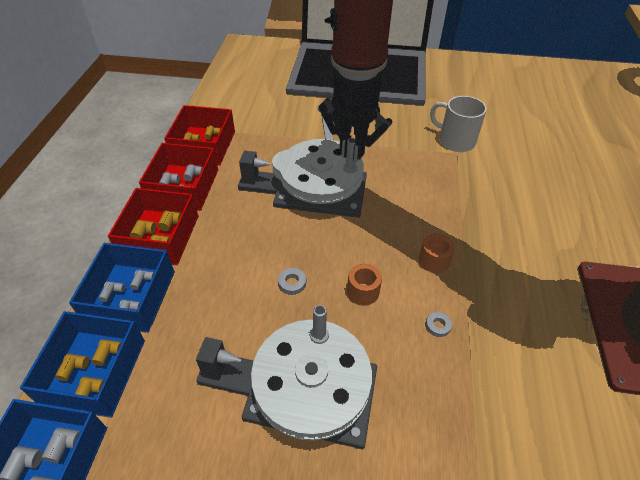

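```bash
python3 - <<'E'
from h import *
g=lambda q,z:ray('top',(q[0]/4+370,q[1]/4+145),z)
c=g((238,360),.082)
def a(q,z=.07):
    v=(g(q,z)-c)[:2];return np.hypot(*v).round(4),np.degrees(np.arctan2(v[1],v[0])).round(2)
print(a((178,190)),a((308,203)),'tip',a((233,153),.058))
# holes (surface z .07): initial & now, rotation check; peg started at -39.7
for n in((196,259),(127,340),(342,382),(273,465)):print('0',a(n))
for n in((143,300),(137,409),(333,312)):print('3',a(n))
E
```

```text
(np.float64(0.0827), np.float64(17.6)) (np.float64(0.0821), np.float64(-25.2)) tip (np.float64(0.099), np.float64(-1.81))
0 (np.float64(0.0498), np.float64(19.4))
0 (np.float64(0.0488), np.float64(79.45))
0 (np.float64(0.051), np.float64(-98.9))
0 (np.float64(0.0502), np.float64(-157.87))
3 (np.float64(0.0492), np.float64(56.01))
3 (np.float64(0.0487), np.float64(117.52))
3 (np.float64(0.0523), np.float64(-62.52))
```

The bulge midpoint reads about -3.8° and the pointer -1.8°, so the error is about 2°. The tolerance is 11°, so I release and lift straight up.

>>> {"api": "servo_tool", "payload": {
  "deltas": [
    [0, 0, 0, 0, 0, 0],
    [0, 0, 0, 0, 0, 0],
    [0, 0, 0, 0, 0, 0],
    [0, 0, 0, 0, 0, 0],
    [0, 0, 0, 0, 0, 0],
    [0, 0, 0, 0, 0, 0],
    [0, 0, 0, 0, 0, 0]
  ],
  "hand": 1
}}

```text
clock: 11.6
position: [0.5271, -0.2288, 0.1143]
ee_rot: [-1.55, 0.297, -0.297]
force: [1.1, 0.5, 0.0]
opening: 0.085
```

>>> {"api": "servo_tool", "payload": {
  "deltas": [
    [0, -5, 0, 0, 0, 0],
    [0, -20, 0, 0, 0, 0],
    [0, -45, 0, 0, 0, 0],
    [0, -75, 0, 0, 0, 0],
    [0, -105, 0, 0, 0, 0],
    [0, -130, 0, 0, 0, 0],
    [0, -140, -20, 0, 0, 0],
    [0, -140, -50, 0, 0, 0],
    [0, -140, -80, 0, 0, 0],
    [0, -140, -110, 0, 0, 0],
    [0, -140, -130, 0, 0, 0],
    [0, -140, -140, 0, 0, 0],
    [0, -140, -140, 0, 0, 0]
  ]
}}

```text
clock: 12.9
position: [0.4747, -0.3602, 0.2552]
ee_rot: [-1.551, 0.298, -0.299]
force: [-0.0, 0.4, -0.5]
opening: 0.0852
```

```bash
python3 - <<'E'
from h import *
cv2.imwrite('pics/t4.png',cv2.resize(arm.camera('top')[145:290,370:490],None,fx=4,fy=4,interpolation=2))
i=arm.camera('side');cv2.imwrite('pics/s4.png',cv2.resize(i[110:220,230:380],None,fx=5,fy=5,interpolation=2))
j=cv2.imread('pics/side0.png');print('round peg diff',np.abs(i[300:440,240:380].astype(int)-j[300:440,240:380]).mean())
E
```

```text
round peg diff 6.9138605442176875
```

View pics/t4.png

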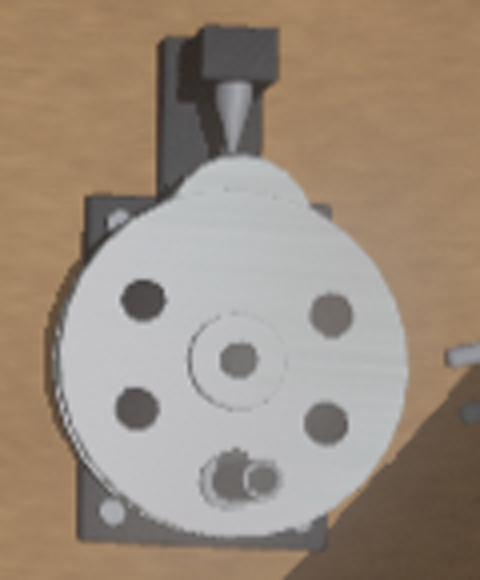

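View pics/s4.png

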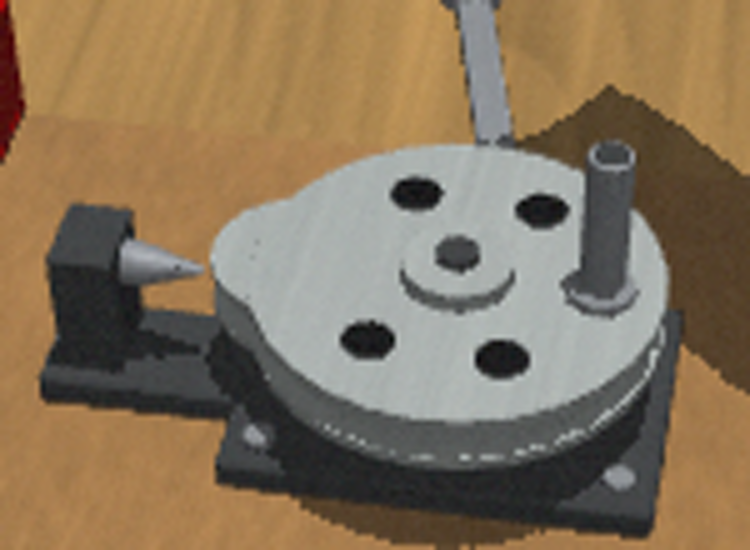

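```bash
python3 - <<'E'
from h import *
g=lambda q,z:ray('top',(q[0]/4+370,q[1]/4+145),z)
c=g((238,360),.082);p=g((262,480),.136);t=g((233,153),.058)
f=lambda v:(np.hypot(v[0],v[1]),np.degrees(np.arctan2(v[1],v[0])))
print(f(c-p),f(t-c))
i=arm.camera('side');j=cv2.imread('pics/side0.png')
cv2.imwrite('pics/cmp.png',np.hstack([cv2.resize(k[290:450,230:390],None,fx=2.4,fy=2.4) for k in(j,i)]))
E
```

```text
(np.float64(0.05511377656540561), np.float64(-2.66649702834284)) (np.float64(0.09900236975824603), np.float64(-1.8141132400153892))
```

View pics/cmp.png

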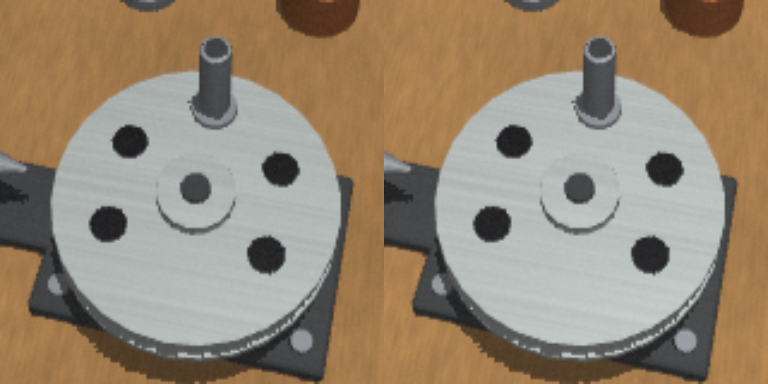

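The high spot is within about 1–2° of the pointer, and the round pulley's before and after views are identical. Handing in.

```bash
python3 -c "
from cell import arm
print(arm.hand_in())"
```

```text
the job is handed in; nothing more can be done
None
```

I turned the bulged pulley about 142° clockwise by its peg, at about 30°/s, until the bulge stood at the pointer. I then let go, lifted clear and handed in at about 13 s.

**Last checks:**
- **High spot:** judged by the peg opposite it, it stands at -2.7° with the pointer at -1.8°, about 1.5 mm off its line. The limit is 19 mm. Just before release, the bulge's ends in the image gave a slightly larger error of about 2°, and the pulley's holes agreed.
- **Forces:** the wrist force stayed under about 10 N at every reading. After the retreat it was near zero, with the gripper well clear.
- **Round pulley:** its side view looks the same before and after. A raw pixel difference of that area came out at 6.9 grey levels, which I put down to shading and noise. The peg and holes did not move.
- **At rest:** I did not measure the pulley's speed directly. Its holes sat at the same pixels before release and about 2 s after.

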